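# Put a parts box into service: divider in, lid set on, transport cover off

## Robot

A 7-joint arm with a two-finger parallel gripper is mounted at the origin on the work surface. World frame = base frame: x ahead of the robot, y to its left, z up, the work surface at z = 0. Lengths are in m, angles in rad, forces in N, time in s.
With the tool pointing down it reaches from about 0.4 to 0.85 m from the base axis. Payload 6.9 kg.
Tool frame: the origin (TCP) lies at the very end of the fingers, on their centre line; the grasp point (between the pads) lies 19 mm behind it; z points along the fingers, y is the line along which they close (so a half turn about z gives the same grasp; the last joint's range is limited). The gripper opens to 85 mm and grips with 20 to 120 N. Pads are 22 mm wide; open, the fingers measure 114 mm over their backs; the gripper's body (76 mm by 85 mm) begins 54 mm behind the grasp point. The pads swing forward as they close: fully open they stand 13 mm farther back than shut.
Start: joints at [-1.06, 0.507, -0.238, 1.5, 0.126, 1.149, -0.155], TCP at [0.247, 0.574, 0.231] pointing down, gripper open.
Joint ranges: [-3.08, 3.08], [-0.24, 2.05], [-1.43, 1.35], [0, 2.5], [-1.52, 4.66], [0.17, 1.96], [-2.89, 2.89]. Speed limits (rad/s): [2.39, 2.39, 3.14, 3.14, 3.14, 3.14, 3.14].

## Interface

Orientations are given as [roll, pitch, yaw] about the fixed x, y, z axes, in that order (R = Rz(yaw) Ry(pitch) Rx(roll)).
In Python, from rig import arm gives the robot as it stands.
- The arm moves only by the shell command python3 -m handwheel 'ROWS'. ROWS is JSON, a list of rows, each a list of 5 numbers: the opening, from 0 (shut) to 1 (fully open), then the shift along the world's x, y, z in units of 30 mm (1.0 is 30 mm), then the turn about the world's z in rad. In form: [[claw, dx, dy, dz, roll], ...]. A call has 1 to 5 rows; each row is the pose to reach, as a shift and turn from the pose commanded when the call began; what a row does not reach only later rows make up. A row lasts 1/12 s, in which the tool goes at most 41.7 mm and 7.16 degrees, less where a joint would pass 70% of its speed; a pose out of reach is approached as far as the arm can. A call with a gripper value outside its range is refused whole. The fingers move at their own pace and stop on an object; the grip force is fixed at half the most. Time passes only in rows, so rows that repeat a pose let the fingers close. It gives the time, the measured TCP pose, the force, the opening and the grip force at its end, in the units of the state.
- arm.get_state(): the state, without advancing time (a new reading comes with each control period).
- arm.camera(name): name is "scene" or "side" or "wrist"; returns (picture, depth): 480x640x3 uint8, red, green, blue; 480x640 float32, m along the optical axis (not along the pixel's ray), 0 where there is no reading.
- arm.camera_params(name): a dict with "camera_matrix" (3x3 intrinsics, pixels), "R" (3x3) and "t" (3): a world point X has camera coordinates R X + t; the wrist camera has in their place "hand_eye" (4x4, takes a point from camera to tool coordinates, whose origin is the TCP and whose axes are the flange's). Camera axes: x right, y down, z forward; pixel columns grow to the right and rows downward; lengths in m; the calibration is good to about 2 mm. The wrist camera is an equidistant fisheye: a pixel r from the principal point sees the ray r / f radians off the axis. A picture is of the moment at which its call begins: read the wrist's pose just before it. camera_params takes no time and is no camera call.
- arm.finish_job(): hands the job in; it is judged then, once.
The state is a dict: "time_s": time; "joint_pos": joint angles; "dq": joint speeds; "effort": joint torques, N m; "ee_pos": TCP position; "eef_rot": TCP orientation; "ft_force": force on the tool from outside, world axes, zero at the start; "ft_torque": the same for the moment, N m; "finger_gap": opening from 0.0 (shut) to 1.0 (fully open); "grip_force": force on a finger pad.
Only numpy, scipy, OpenCV 4.12 (cv2) and the standard library are available. Lean on these libraries where they do the work, as an engineer would, in place of code of your own. Each camera call takes 0.05 s, during which the arm holds its last target. There are 200 camera calls.

## Task

Get the white parts box ready: take the larger divider panel out of the rack and slide it upright into the guide slot in the box, all the way down to the floor. Then pick up the nested pair of lids together by the inner lid's post, lower them squarely onto the box, and let go only once they are fully seated. Finally grip the outer lid by its collar and lift it alone straight up, about 10 cm, leaving the inner lid seated the whole time, and finish while holding the outer lid level in the air above the box; keep the lids nested until they are on the box, and do not disturb the other things on the bench.

Things in the scene. Friction and masses are not known exactly. Their poses are not given: they have to be found in the camera images.
- box: White open parts box fixed to the bench, 150 (its x) x 120 (its y) x 75 mm high outside, walls and floor 5 mm thick. Origin at the centre of its underside, z up. Small fasteners lie on its floor. Two pairs of upright ribs on the two long walls (the walls that face its +y and -y) form one guide slot for the divider
- slot (a point): Middle of the divider slot at the height of the box floor (20 mm off the box centre towards the box's -x, 5 mm above its underside). Axes as the box's: the slot runs along y, 110 mm from wall to wall, and is 11.5 mm wide in x; the ribs stick out 7 mm from the walls, are 6 mm thick and end 13 mm below the rim
- rim (a point): Centre of the box's mouth, at the height of its rim (75 mm above its underside). Axes as the box's; the mouth is 140 (x) x 110 (y) mm
- divider: Plywood divider panel, the larger of the two in the rack: 9 mm thick (its x), 106 mm long (its y), 58 mm high (its z), loose, standing upright. Origin at the centre of its underside. When home on the box floor its top is 12 mm below the rim; it can be turned either way round
- inner_lid: Grey inner lid, loose, 0.2 kg. Origin at the centre of its underside, z up. From the bottom: plug of four ribs 134 (x) x 104 (y) x 8 mm that enters the box mouth; plate 150 x 120 mm, z 8 to 16 mm, that rests on the rim, so the seated origin is 8 mm below the rim; central square post 24 x 24 mm up to z = 75 mm, out through the outer lid. Fits either way round
- outer_lid: White outer lid (transport cover), loose, 0.16 kg, nested on the inner lid and carried by it, axes alike. Origin at the centre of its plate's underside, 16 mm above the inner lid's origin. Plate 164 (x) x 134 (y) x 5 mm, skirt 6 mm down around the inner plate with 2 mm play
- collar (a point): Centre of the top of the outer lid's collar, 33 mm above that lid's origin, axes as the lid's. The collar is a square tube 50 x 50 mm, wall 5 mm, standing 28 mm up from the plate around the inner lid's post, 8 mm clear of it on each side. When nested the post stands 26 mm out above the collar
- rack: Dark steel divider rack fixed to the bench, 110 x 90 mm, floor 6 mm thick, ribs up to 26 mm. Two slots 12 mm wide run along its y at x = -30 and +30 mm; one holds the divider, the other the short divider. Origin at the centre of its underside
- short_divider: Bystander: shorter plywood panel, 9 x 80 x 45 mm, standing upright in the rack's other slot. Origin at the centre of its underside
- tape_roll: Bystander: roll of tape lying flat, 100 mm diameter, 45 mm high. Origin under its centre
- jar: Bystander: pale jar with a black cap, 60 mm diameter, 80 mm high, upright. Origin under its centre
- can: Bystander: metal can, 66 mm diameter, 90 mm high, upright. Origin under its centre
- spacer: Bystander: steel spacer, upright cylinder, 28 mm diameter, 30 mm high. Origin under its centre
- screwdriver: Bystander: screwdriver lying on the bench at the far right. Origin under its middle
- small_bin: Bystander: small open brown bin, 100 x 70 x 50 mm. Origin under its centre
There are look-alikes about, which are no part of the job. What is shaped like the outer_lid but blue or purple is not meant.

How it is judged:
On the way, in this order (a step that is already met when the one before it is completed fails the run):
1. the divider stands fully down in the box's guide slot and has been let go (horizontal distance between divider and slot below 0.005 m and z of divider in the frame of slot below 0.003 m and angle between the x axis of divider and the x axis of box, either way round below 0.07 rad and angle between divider's own z axis and vertical below 0.07 rad and contact force between the fingers and divider below 0.2 N), for 0.2 s.
2. both lids, still nested and with the post still gripped, are lowered until the inner lid is seated on the box (z of inner_lid in the frame of rim below -0.004 m and horizontal distance between inner_lid and rim below 0.007 m and angle between the x axis of inner_lid and the x axis of box, either way round below 0.1 rad and angle between inner_lid's own z axis and vertical below 0.05 rad and z of outer_lid in the frame of inner_lid below 0.02 m and horizontal distance between outer_lid and inner_lid below 0.006 m and contact force between the fingers and inner_lid above 0.5 N), for 0.05 s.
3. the nested lids are let go, seated on the box (z of inner_lid in the frame of rim below -0.005 m and horizontal distance between inner_lid and rim below 0.007 m and angle between the x axis of inner_lid and the x axis of box, either way round below 0.1 rad and angle between inner_lid's own z axis and vertical below 0.05 rad and z of outer_lid in the frame of inner_lid below 0.02 m and horizontal distance between outer_lid and inner_lid below 0.006 m and contact force between the fingers and inner_lid below 0.2 N and contact force between the fingers and outer_lid below 0.2 N), for 0.1 s.
At the end, for the whole second after the job is handed in: Outer lid gripped, still, level (0.2 rad), over 70 mm above its nested place, within 100 mm of the box centre, touching nothing else; inner lid untouched, seated (3 mm high, 7 mm aside, 0.1 rad yaw, 0.05 tilt); divider down in its slot (3 mm high, 5 mm aside, 0.07 rad) (horizontal distance between divider and slot below 0.005 m and z of divider in the frame of slot below 0.003 m and angle between the x axis of divider and the x axis of box, either way round below 0.07 rad and angle between divider's own z axis and vertical below 0.07 rad and z of inner_lid in the frame of rim below -0.005 m and horizontal distance between inner_lid and rim below 0.007 m and angle between the x axis of inner_lid and the x axis of box, either way round below 0.1 rad and angle between inner_lid's own z axis and vertical below 0.05 rad and z of outer_lid in the frame of inner_lid above 0.086 m and horizontal distance between outer_lid and rim below 0.1 m and angle between outer_lid's own z axis and vertical below 0.2 rad and contact force between the fingers and outer_lid above 1 N and contact force between outer_lid and inner_lid below 0.1 N and contact force between outer_lid and box below 0.1 N and contact force between the fingers and inner_lid below 0.2 N and linear speed of outer_lid below 0.03 m/s and linear speed of inner_lid below 0.02 m/s); the arm keeps its last pose, push and grip.
It fails at once if the outer lid comes off the inner lid (more than 12 mm up or 20 mm aside) while the inner lid is not seated on the box (6 mm or more too high, or 10 mm or more aside) ((z of outer_lid in the frame of inner_lid above 0.028 m or horizontal distance between outer_lid and inner_lid above 0.02 m) and (z of inner_lid in the frame of rim above -0.002 m or horizontal distance between inner_lid and rim above 0.01 m)).
It fails at once if a bystander is moved by more than 25 mm (distance of any of short_divider, tape_roll, jar, can, spacer, screwdriver, small_bin from where it was at the start of the episode above 0.025 m).
It also fails if it takes over 72 s, if anything falls off the work surface, if the arm or the gripper's body presses on something with over 40 N, if the wrist force passes 120 N, or if a joint passes its speed limit or range.

## Working session

There is one attempt and no reset: what is moved stays moved. The work goes in short steps, Python scripts to look and compute and a shell command to move; the robot and the scene stay as the last step left them, time stands still between calls to the robot, and variables do not carry over. Pictures are saved under pics/ and viewed, at most 10 in all, crops included, and the job is handed in when it is done.

```bash
ls; mkdir -p pics
cat > h.py <<'E'
import numpy as np, cv2
from rig import arm
def snap(n,f=None):
    s=arm.get_state(); p,d=arm.camera(n); c=arm.camera_params(n)
    if f: cv2.imwrite('pics/'+f,p[:,:,::-1])
    return s,p,d,c
def cloud(d,c):
    K=np.array(c['camera_matrix']);R=np.array(c['R']);t=np.array(c['t'])
    v,u=np.mgrid[:480,:640]
    X=np.stack([(u-K[0,2])/K[0,0]*d,(v-K[1,2])/K[1,1]*d,d],-1)
    return (X-t)@R
E
python3 - <<'E'
from h import *
for n in ('scene','side'):
    s,p,d,c=snap(n,n+'0.png'); np.savez(n+'0.npz',p=p,d=d,W=cloud(d,c)); print(n,c)
s,p,d,c=snap('wrist','wrist0.png'); np.savez('wrist0.npz',p=p,d=d);print(c,s)
E
```

```text
pics
scene {'camera_matrix': array([[451.28778131,   0.        , 321.43331238],
       [  0.        , 451.28778131, 236.9215168 ],
       [  0.        ,   0.        ,   1.        ]]), 'R': array([[-0.55973037,  0.82863489, -0.00813224],
       [ 0.4881321 ,  0.32176383, -0.81129223],
       [-0.66964839, -0.4580745 , -0.58458428]]), 't': array([ 0.37113979, -0.16357732,  1.39626555])}
side {'camera_matrix': array([[545.66595416,   0.        , 319.9973291 ],
       [  0.        , 545.66595416, 239.34647402],
       [  0.        ,   0.        ,   1.        ]]), 'R': array([[ 0.99899841, -0.04391149, -0.00859932],
       [-0.03480439, -0.64178242, -0.76609659],
       [ 0.02812155,  0.76562857, -0.64266793]]), 't': array([-0.49993981,  0.02300136,  1.55792555])}
{'camera_matrix': array([[371.64829954,   0.        , 322.45029107],
       [  0.        , 371.64829954, 234.05751517],
       [  0.        ,   0.        ,   1.        ]]), 'hand_eye': array([[ 1.35119779e-04, -9.51514787e-01, -3.07602978e-01,
         7.76973401e-02],
       [ 9.99999914e-01,  7.86087879e-06,  4.14950551e-04,
 
[... 190 characters left out ...]
00]])} {'time_s': 0.1, 'joint_pos': array([-1.05951046,  0.5082605 , -0.23749916,  1.50103029,  0.12571305,
        1.14891089, -0.15478861]), 'dq': array([ 0.00090112,  0.00022648,  0.00052311, -0.00195894, -0.00097091,
        0.0005343 ,  0.00073444]), 'effort': array([-4.73129621e-03, -6.21844983e+01, -2.19503425e+00, -2.50209975e+01,
        1.23677496e-02,  7.78863207e-03, -3.53030441e-05]), 'ee_pos': array([0.24662265, 0.57379181, 0.23051219]), 'eef_rot': array([-3.13997243e+00,  5.72114151e-05,  2.73580674e+00]), 'ft_force': array([ 0.26910511, -0.12780756, -0.79873776]), 'ft_torque': array([-0.00590215, -0.01204021,  0.00163673]), 'grip_force': 0.0, 'finger_gap': 1.0001881414340588}
```

View pics/scene0.png

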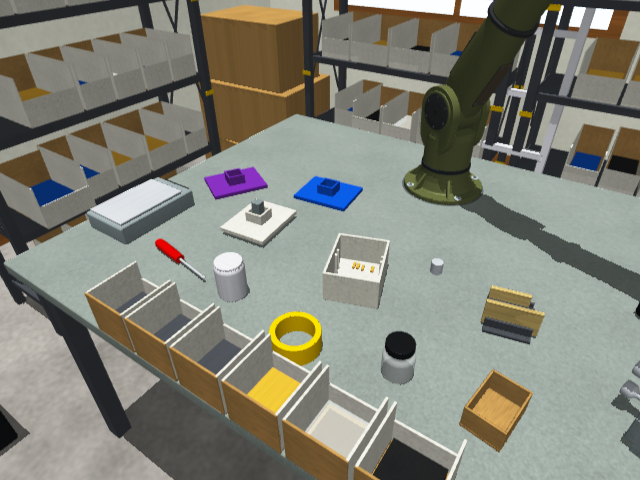

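View pics/side0.png

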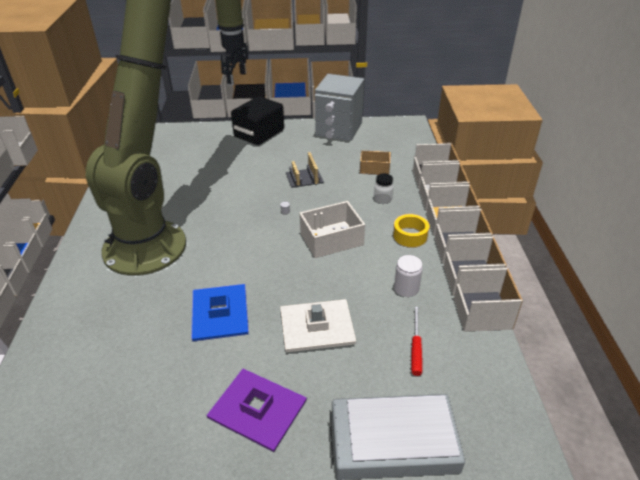

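Scene: white lid pair with a grey post at scene (258,220) / side (317,323). The blue (328,190) and purple (235,182) lookalikes are ruled out by colour and have no post. The box is at (357,268) and the rack with two panels at (512,312).

```bash
cat > m.py <<'E'
from h import *
rois={'scene':{'box':(315,228,395,310),'lids':(215,192,303,250),'rack':(475,280,550,345)},
 'side':{'box':(293,198,370,258),'lids':(275,292,360,355),'rack':(280,148,330,192)}}
bands={'box':[(.068,.082)],'lids':[(.0,.012),(.012,.035),(.042,.056),(.067,.085)],'rack':[(.018,.032),(.034,.056),(.056,.075)]}
for n in rois:
    z=np.load(n+'0.npz');W=z['W']
    for o,(a,b,c,d) in rois[n].items():
        P=W[b:d,a:c].reshape(-1,3)
        h,e=np.histogram(P[:,2],np.arange(0.004,.1,.004)); print(n,o,dict(zip(e[:-1].round(3).tolist(),h.tolist())))
        for lo,hi in bands[o]:
            Q=P[(P[:,2]>lo)&(P[:,2]<hi)]
            if len(Q)>5:
                (cx,cy),(w,hh),an=cv2.minAreaRect(Q[:,:2].astype(np.float32)*1000)
                print('  ',lo,hi,len(Q),'c %.1f %.1f size %.1f %.1f ang %.1f'%(cx,cy,w,hh,an),'z50 %.4f'%np.median(Q[:,2]))
z=np.load('scene0.npz')['p'][270:350,465:560,::-1];z2=np.load('side0.npz')['p'][140:200,270:340,::-1];z3=np.load('scene0.npz')['p'][190:250,210:310,::-1]
f=lambda i:cv2.resize(i,(390,290),interpolation=2)
cv2.imwrite('pics/crop1.png',np.vstack([np.hstack([f(z),f(z2)]),np.hstack([f(z3),f(np.load('scene0.npz')['p'][225:310,310:400,::-1])])]))
E
python3 m.py
```

```text
scene box {0.004: 558, 0.008: 201, 0.012: 153, 0.016: 139, 0.02: 149, 0.024: 155, 0.028: 145, 0.032: 156, 0.036: 171, 0.04: 159, 0.044: 179, 0.048: 174, 0.052: 166, 0.056: 194, 0.06: 181, 0.064: 186, 0.068: 194, 0.072: 397, 0.076: 48, 0.08: 0, 0.084: 0, 0.088: 0, 0.092: 0}
   0.068 0.082 639 c 536.1 9.9 size 155.3 120.2 ang 19.0 z50 0.0738
scene lids {0.004: 48, 0.008: 138, 0.012: 113, 0.016: 478, 0.02: 839, 0.024: 39, 0.028: 33, 0.032: 33, 0.036: 40, 0.04: 49, 0.044: 80, 0.048: 57, 0.052: 18, 0.056: 15, 0.06: 18, 0.064: 18, 0.068: 16, 0.072: 45, 0.076: 4, 0.08: 0, 0.084: 0, 0.088: 0, 0.092: 0}
   0.0 0.012 1257 c 465.4 -354.9 size 294.4 259.8 ang 36.0 z50 0.0009
   0.012 0.035 1527 c 486.0 -392.1 size 170.5 271.8 ang 4.9 z50 0.0205
   0.042 0.056 176 c 481.9 -326.9 size 53.4 56.2 ang 12.0 z50 0.0474
   0.067 0.085 71 c 479.7 -324.8 size 28.2 26.8 ang 1.9 z50 0.0742
scene rack {0.004: 280, 0.008: 103, 0.012: 72, 0.016: 102, 0.02: 120, 0.024: 332, 0.028: 149, 0.032: 146, 0.036: 164, 0.04: 149, 0.044: 152, 0.048: 229, 0.052: 113, 0.056: 88, 0.06: 161, 0.064: 106, 0.068: 0, 0.072: 0, 0.
[... 896 characters left out ...]
 205.3 217.6 ang 87.0 z50 0.0021
   0.012 0.035 2692 c 477.1 -329.6 size 164.4 139.6 ang 5.4 z50 0.0224
   0.042 0.056 221 c 477.1 -328.6 size 50.6 57.2 ang 5.0 z50 0.0493
   0.067 0.085 107 c 476.8 -329.7 size 24.0 27.3 ang 7.8 z50 0.0755
side rack {0.004: 427, 0.008: 140, 0.012: 33, 0.016: 20, 0.02: 34, 0.024: 65, 0.028: 45, 0.032: 16, 0.036: 21, 0.04: 15, 0.044: 24, 0.048: 31, 0.052: 30, 0.056: 16, 0.06: 20, 0.064: 32, 0.068: 7, 0.072: 1, 0.076: 0, 0.08: 0, 0.084: 0, 0.088: 0, 0.092: 0}
   0.018 0.032 151 c 459.0 322.4 size 84.2 101.0 ang 14.1 z50 0.0259
   0.034 0.056 127 c 457.0 324.5 size 71.0 116.0 ang 16.8 z50 0.0475
   0.056 0.075 76 c 459.8 326.4 size 70.5 108.4 ang 11.3 z50 0.0643
```

View pics/crop1.png

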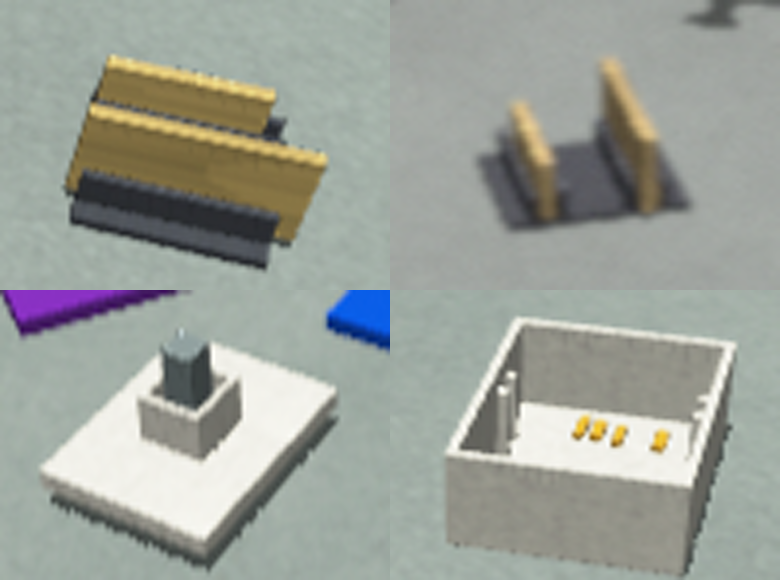

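The crop confirms three things. The white lid with the grey post is the pair I want. The larger panel is the +x one in the rack, with its top at about 64 mm. The box has ribs on its two long walls. Next I'll move over the rack for a close look.

```bash
python3 -m handwheel '[[0.5,4,-4,0,-0.47],[0.5,4,-4,0,-0.47],[0.5,4,-4,0,-0.47],[0.5,4,-4,0,-0.47],[0.5,4,-4,0,-0.47]]'
python3 -m handwheel '[[0.5,4,-4,0,-0.47],[0.5,4,-4,0,-0.47],[0.5,4,-4,0,-0.47],[0.5,4,-4,0,-0.47],[0.5,4,-4,0,-0.47]]'
cat >> h.py <<'E'
from scipy.spatial.transform import Rotation as Ro
def wcloud(s,d,c):
    K=np.array(c['camera_matrix']); v,u=np.mgrid[:480,:640]
    x=(u-K[0,2])/K[0,0];y=(v-K[1,2])/K[1,1];r=np.hypot(x,y)+1e-9
    k=np.tan(np.minimum(r,1.4))/r*d
    X=np.stack([x*k,y*k,d],-1); H=np.array(c['hand_eye'])
    T=X@H[:3,:3].T+H[:3,3]
    return T@Ro.from_euler('xyz',s['eef_rot']).as_matrix().T+s['ee_pos']
def look(f):
    s,p,d,c=snap('wrist',f); W=wcloud(s,d,c); W[d==0]=9
    np.savez(f[:-4]+'.npz',p=p,d=d,W=W); print(s['time_s'],s['ee_pos'].round(4),s['eef_rot'].round(4),s['finger_gap'],s['ft_force'].round(1)); return s,p,d,c,W
def rect(W,lo,hi,cx,cy,r):
    Q=W.reshape(-1,3); Q=Q[(Q[:,2]>lo)&(Q[:,2]<hi)&(np.hypot(Q[:,0]-cx,Q[:,1]-cy)<r)]
    (a,b),(w,h),an=cv2.minAreaRect(Q[:,:2].astype(np.float32)*1000)
    print('z %.3f-%.3f n%d c %.1f %.1f size %.1f %.1f ang %.2f z50 %.4f mean %.1f %.1f'%(lo,hi,len(Q),a,b,w,h,an,np.median(Q[:,2]),*Q[:,:2].mean(0)*1000)); return Q
E
python3 - <<'E'
from h import *
s,p,d,c,W=look('w1.png')
rect(W,.058,.075,.489,.335,.07);rect(W,.042,.054,.435,.32,.05);rect(W,.02,.03,.465,.33,.1)
Q=rect(W,.061,.067,.489,.335,.07)
E
```

```text
time_s: 0.57
ee_pos: [0.3742, 0.4466, 0.2312]
eef_rot: [3.141, 0.006, 2.249]
ft_force: [0.2, -0.4, 0.4]
finger_gap: 0.498
grip_force: 0.0
time_s: 0.98
ee_pos: [0.4931, 0.3259, 0.2312]
eef_rot: [3.139, 0.006, 1.78]
ft_force: [-0.1, -0.7, 0.7]
finger_gap: 0.501
grip_force: 0.0
0.9833 [0.4931 0.3259 0.2312] [3.1389 0.0057 1.7797] 0.5005181557419431 [-0.1 -0.7  0.7]
z 0.058-0.075 n1303 c 493.2 336.3 size 9.1 106.2 ang 11.73 z50 0.0635 mean 492.9 337.0
z 0.042-0.054 n968 c 435.9 316.9 size 9.7 80.4 ang 12.50 z50 0.0504 mean 436.2 318.4
z 0.020-0.030 n2167 c 462.5 332.6 size 84.1 101.2 ang 11.43 z50 0.0254 mean 464.9 329.6
z 0.061-0.067 n1303 c 493.2 336.3 size 9.1 106.2 ang 11.73 z50 0.0635 mean 492.9 337.0
```

View pics/w1.png

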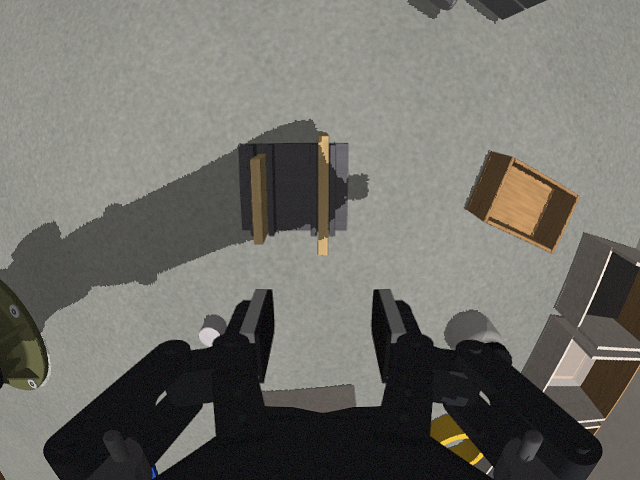

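The wrist view shows the larger panel at (323,195), centred at world (493,336) mm with yaw 11.7°. Before grasping, I'll look at the box from above.

```bash
python3 -m handwheel '[[0.5,0.7,-6.5,0,0.1],[0.5,1.2,-13,1,0.1],[0.5,1.2,-13,1,0.1],[0.5,1.2,-13,1,0.1],[0.5,1.2,-13,1,0.1]]'
python3 -m handwheel '[[0.5,0,-6.0,0,0],[0.5,0,-6.0,0,0],[0.5,0,-6.0,0,0],[0.5,0,-6.0,0,0],[0.5,0,-6.0,0,0]]'
python3 -m handwheel '[[0.5,0,0,0,0],[0.5,0,0,0,0]]'
python3 - <<'E'
from h import *
s,p,d,c,W=look('w2.png')
rect(W,.070,.080,.535,.008,.11);rect(W,.055,.067,.535,.008,.11)
Q=rect(W,.070,.080,.535,.008,.11)
E
```

```text
time_s: 1.45
ee_pos: [0.5054, 0.1268, 0.2456]
eef_rot: [-3.141, -0.001, 1.899]
ft_force: [1.8, -0.6, -0.2]
finger_gap: 0.501
grip_force: 0.0
time_s: 1.87
ee_pos: [0.5053, -0.0586, 0.2457]
eef_rot: [-3.141, 0.003, 1.891]
ft_force: [0.7, -0.2, -0.1]
finger_gap: 0.501
grip_force: 0.0
time_s: 2.03
ee_pos: [0.506, -0.0521, 0.2454]
eef_rot: [-3.141, -0.001, 1.896]
ft_force: [0.3, 0.5, 0.3]
finger_gap: 0.5
grip_force: 0.0
2.0333 [ 0.506  -0.0521  0.2454] [-3.1415e+00 -8.0000e-04  1.8958e+00] 0.5003291914488361 [0.3 0.5 0.3]
z 0.070-0.080 n3837 c 535.5 8.1 size 151.0 120.8 ang 19.01 z50 0.0745 mean 534.6 9.2
z 0.055-0.067 n1503 c 535.8 8.0 size 141.5 111.4 ang 19.21 z50 0.0615 mean 553.7 2.2
z 0.070-0.080 n3837 c 535.5 8.1 size 151.0 120.8 ang 19.01 z50 0.0745 mean 534.6 9.2
```

View pics/w2.png

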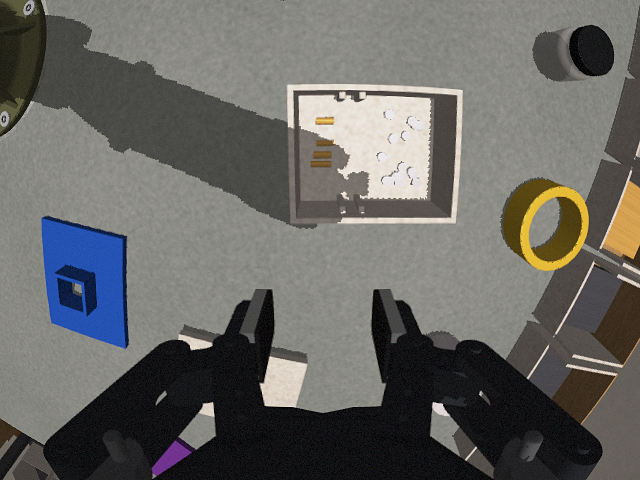

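Ribs show at px (340-362, 96) and (343-360, 205), so the slot is on the world -x side and the box yaw is about +19°. I'll check the rib positions numerically and then go back to the divider.

```bash
python3 - <<'E'
from h import *
W=np.load('w2.npz')['W'].reshape(-1,3); a=np.radians(19.05)
B=(W-[.5355,.0081,0])@np.array([[np.cos(a),-np.sin(a),0],[np.sin(a),np.cos(a),0],[0,0,1]])*1000
m=(B[:,2]>58)&(B[:,2]<66)&(abs(B[:,0])<60)&(abs(B[:,1])<54)&(abs(B[:,1])>46)
for sgn in (1,-1):
    q=B[m&(B[:,1]*sgn>0)]; h,e=np.histogram(q[:,0],np.arange(-45,10,2)); print(sgn,dict(zip(e.tolist(),h.tolist())))
for nm,mm,k in (('x-',(B[:,0]<0)&(abs(B[:,1])<45),0),('x+',(B[:,0]>0)&(abs(B[:,1])<45),0),('y+',(B[:,1]>0)&(abs(B[:,0])<60),1),('y-',(B[:,1]<0)&(abs(B[:,0])<60),1)):
    q=B[mm&(abs(B[:,2]-75)<2.5)&(np.abs(B[:,k])>(66 if k==0 else 52))&(np.abs(B[:,k])<(80 if k==0 else 66))]; o=1-k
    print(nm,len(q),q[:,k].mean().round(2),np.polyfit(q[:,o],q[:,k],1).round(4))
E
python3 -m handwheel '[[0.5,0,6.5,0,0],[0.5,0,6.5,0,0],[0.5,0,6.5,0,0],[0.5,0,6.5,0,0],[0.5,0,6.5,0,0]]'
python3 -m handwheel '[[0.5,-0.4,6.5,-1,-0.12],[0.5,-0.4,6.5,-1,-0.12],[0.5,-0.4,6.5,-1,-0.12],[0.5,-0.4,6.5,-1,-0.12],[0.5,-0.4,6.5,-1,-0.12]]'
python3 -m handwheel '[[0.5,0,0,-1,0],[0.5,0,0,-1,0],[0.5,0,0,-1,0]]'; python3 -c "
from rig import arm
s=arm.get_state();print(s['ee_pos'],s['eef_rot'])"
```

```text
1 {-45: 0, -43: 0, -41: 0, -39: 0, -37: 0, -35: 0, -33: 7, -31: 18, -29: 22, -27: 6, -25: 0, -23: 0, -21: 0, -19: 0, -17: 0, -15: 12, -13: 13, -11: 17, -9: 1, -7: 0, -5: 0, -3: 0, -1: 0, 1: 0, 3: 0, 5: 0, 7: 0}
-1 {-45: 0, -43: 0, -41: 0, -39: 0, -37: 0, -35: 0, -33: 7, -31: 15, -29: 16, -27: 6, -25: 0, -23: 0, -21: 0, -19: 0, -17: 0, -15: 15, -13: 16, -11: 14, -9: 7, -7: 0, -5: 0, -3: 0, -1: 0, 1: 0, 3: 0, 5: 0, 7: 0}
x- 639 -72.62 [ 1.7000e-03 -7.2618e+01]
x+ 595 72.07 [-9.00000e-04  7.20675e+01]
y+ 856 57.48 [3.00000e-04 5.74755e+01]
y- 746 -57.2 [-3.60000e-03 -5.71887e+01]
time_s: 2.5
ee_pos: [0.5046, 0.1498, 0.2454]
eef_rot: [3.141, -0.003, 1.904]
ft_force: [1.2, 0.1, -0.4]
finger_gap: 0.5
grip_force: 0.0
time_s: 2.92
ee_pos: [0.4908, 0.3441, 0.2147]
eef_rot: [-3.14, -0.002, 1.783]
ft_force: [0.5, 0.8, 0.1]
finger_gap: 0.5
grip_force: 0.0
time_s: 3.17
ee_pos: [0.4918, 0.3388, 0.1842]
eef_rot: [-3.138, 0.001, 1.78]
ft_force: [0.1, -1.2, 0.2]
finger_gap: 0.497
grip_force: 0.0
[0.49179047 0.33877816 0.18422278] [-3.13762247e+00  1.19293591e-03  1.77976619e+00]
```

```bash
python3 -m handwheel '[[0.5,0.05,-0.09,-1,0],[0.5,0.05,-0.09,-2,0],[0.5,0.05,-0.09,-3,0],[0.5,0.05,-0.09,-3,0],[0.5,0.05,-0.09,-3,0]]'
python3 - <<'E'
from h import *
s,p,d,c,W=look('w3.png'); rect(W,.058,.068,.493,.336,.07)
E
```

```text
time_s: 3.58
ee_pos: [0.4955, 0.3342, 0.0961]
eef_rot: [-3.14, 0.001, 1.775]
ft_force: [-0.2, 0.2, 0.5]
finger_gap: 0.502
grip_force: 0.0
3.5833 [0.4955 0.3342 0.0961] [-3.1401e+00  7.0000e-04  1.7753e+00] 0.5019904910441049 [-0.2  0.2  0.5]
z 0.058-0.068 n3239 c 492.6 335.8 size 8.7 106.9 ang 11.81 z50 0.0635 mean 491.7 341.5
```

```bash
python3 -m handwheel '[[0.5,-0.09,0.06,-0.7,0],[0.5,-0.09,0.06,-1.4,0],[0.5,-0.09,0.06,-1.7,0],[0.5,-0.09,0.06,-1.7,0]]'
python3 - <<'E'
from h import *
for i in range(3):
    s,p,d,c,W=look('w4.png'); rect(W,.058,.068,.493,.336,.07)
E
```

```text
time_s: 3.97
ee_pos: [0.493, 0.3364, 0.0448]
eef_rot: [-3.141, 0.0, 1.776]
ft_force: [0.5, 0.3, 0.2]
finger_gap: 0.498
grip_force: 0.0
3.9667 [0.493  0.3364 0.0448] [-3.1412e+00  2.0000e-04  1.7757e+00] 0.4982963728922022 [0.5 0.3 0.2]
z 0.058-0.068 n6351 c 492.6 339.5 size 86.7 61.2 ang 68.75 z50 0.0635 mean 490.9 346.7
4.0167 [0.4935 0.3367 0.0457] [ 3.1409e+00 -2.0000e-04  1.7755e+00] 0.49668145960558785 [-0.1  0.   0.8]
z 0.058-0.068 n6306 c 492.3 339.3 size 87.9 60.3 ang 69.14 z50 0.0635 mean 491.1 346.5
4.0667 [0.4939 0.3369 0.0462] [ 3.1398e+00 -7.0000e-04  1.7755e+00] 0.5026024104497586 [ 0.2 -0.5  0.4]
z 0.058-0.068 n6243 c 492.7 339.1 size 88.2 60.8 ang 69.52 z50 0.0635 mean 491.1 346.5
```

```bash
python3 -m handwheel '[[0.5,-0.03,0,-0.37,0],[0.5,-0.03,0,-0.37,0],[0,-0.03,0,-0.37,0],[0,-0.03,0,-0.37,0],[0,-0.03,0,-0.37,0]]'
python3 -m handwheel '[[0,0,0,0,0],[0,0,0,0,0],[0,0,0,0,0],[0,0,0,0,0],[0,0,0,0,0]]'
python3 -m handwheel '[[0,0,0,0,0],[0,0,0,0,0]]'
```

```text
time_s: 4.53
ee_pos: [0.4923, 0.3366, 0.0337]
eef_rot: [3.141, -0.0, 1.776]
ft_force: [0.4, -1.7, 3.3]
finger_gap: 0.095
grip_force: 59.2
time_s: 4.95
ee_pos: [0.4923, 0.3366, 0.0337]
eef_rot: [3.141, -0.0, 1.776]
ft_force: [0.4, -0.5, 3.2]
finger_gap: 0.093
grip_force: 58.9
time_s: 5.12
ee_pos: [0.4923, 0.3366, 0.0337]
eef_rot: [3.141, -0.0, 1.776]
ft_force: [0.9, 0.2, 3.5]
finger_gap: 0.096
grip_force: 58.9
```

```bash
python3 -m handwheel '[[0,0,0,0.7,0],[0,0,0,1.6,0],[0,0,0,2.6,0],[0,0,0,3.6,0],[0,0,0,4,0]]'
python3 -m handwheel '[[0,0,-5,0,0.12],[0,0.4,-6,0,0.12],[0,0.4,-6,0,0.12],[0,0.4,-6,0,0.12],[0,0.4,-6,0,0.12]]'
python3 -m handwheel '[[0,0.3,-5.1,0,0],[0,0.3,-5.1,0,0],[0,0.3,-5.1,0,0],[0,0.3,-5.1,0,0],[0,0.3,-5.1,0,0]]'
python3 -m handwheel '[[0,0,0,0,0],[0,0,0,0,0],[0,0,0,0,0]]'
python3 - <<'E'
from h import *
for i in range(2): s,p,d,c,W=look('w5.png')
E
```

```text
time_s: 5.53
ee_pos: [0.493, 0.3372, 0.157]
eef_rot: [3.138, -0.002, 1.776]
ft_force: [-0.2, -0.2, -1.2]
finger_gap: 0.097
grip_force: 59.6
time_s: 5.95
ee_pos: [0.5039, 0.1489, 0.1531]
eef_rot: [-3.139, 0.004, 1.889]
ft_force: [-0.3, -0.2, -0.7]
finger_gap: 0.095
grip_force: 59.5
time_s: 6.37
ee_pos: [0.5125, -0.0044, 0.1532]
eef_rot: [-3.139, 0.003, 1.886]
ft_force: [-0.6, -1.0, -0.2]
finger_gap: 0.098
grip_force: 59.5
time_s: 6.62
ee_pos: [0.5128, 0.0051, 0.1532]
eef_rot: [-3.141, -0.001, 1.898]
ft_force: [-0.3, 0.8, -1.1]
finger_gap: 0.094
grip_force: 59.5
6.6167 [0.5128 0.0051 0.1532] [-3.1413e+00 -1.0000e-03  1.8980e+00] 0.09406324918897735 [-0.3  0.8 -1.1]
6.6667 [0.5129 0.0052 0.1532] [-3.1413e+00 -8.0000e-04  1.8984e+00] 0.09672154357565443 [-0.5 -1.  -0.3]
```

View pics/w5.png

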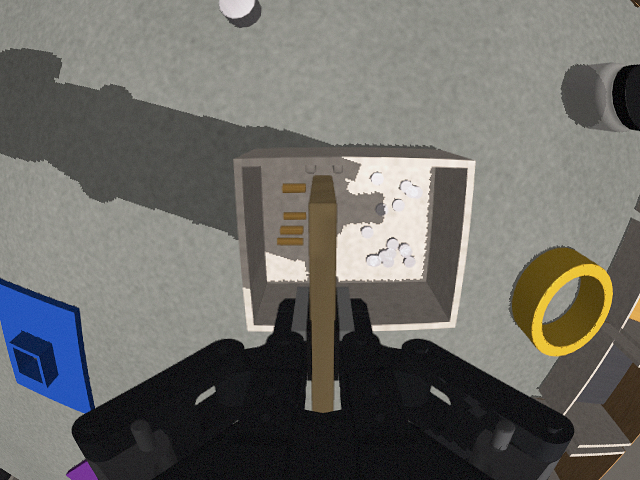

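The panel is held upright between the fingers, its far end near (322,190). The box is below it, with the ribs at about (312,168) and (338,168). I'll measure both in the same view.

Run:
```python
from h import *
W=np.load('w5.npz')['W'].reshape(-1,3); p=np.load('w5.npz')['p'].reshape(-1,3).astype(int)
a=np.radians(19.05); A=np.array([[np.cos(a),-np.sin(a),0],[np.sin(a),np.cos(a),0],[0,0,1]])
B=(W-[.5352,.0082,0])@A*1000
for nm,mm,k in (('x-',(B[:,0]<0)&(abs(B[:,1])<45),0),('x+',(B[:,0]>0)&(abs(B[:,1])<45),0),('y+',(B[:,1]>0)&(abs(B[:,0])<60),1),('y-',(B[:,1]<0)&(abs(B[:,0])<60),1)):
    q=B[mm&(abs(B[:,2]-75)<2.5)&(np.abs(B[:,k])>(66 if k==0 else 52))&(np.abs(B[:,k])<(80 if k==0 else 66))]; o=1-k
    if len(q)>20: print(nm,len(q),q[:,k].mean().round(2),np.polyfit(q[:,o],q[:,k],1).round(4))
m=(B[:,2]>58)&(B[:,2]<66)&(abs(B[:,0])<60)&(B[:,1]<54)&(B[:,1]>46)
print(np.histogram(B[m,0],np.arange(-38,-2,2)))
P=(W-[.5129,.0052,0])@A*1000
brown=(p[:,0]>p[:,2]+25)&(B[:,2]>110)&(B[:,2]<190)
q=P[brown]; print('panel',len(q)); print(np.percentile(q,[1,50,99],axis=0).round(1))
t=q[(q[:,2]>179)]; print('top',len(t),np.percentile(t,[1,50,99],axis=0).round(1),np.polyfit(t[:,1],t[:,0],1))
e=q[(q[:,1]>49)]; print('end',len(e),np.percentile(e,[1,50,99],axis=0).round(1))
for z in range(125,186,10):
    r=e[abs(e[:,2]-z)<5]
    if len(r)>3: print(z,len(r),r[:,:2].mean(0))
s=np.array([-20,0]);print('TCP in box',((np.array([.5129,.0052,0])-[.5352,.0082,0])@A*1000).round(2))
```

```text
x- 1029 -72.16 [-3.00000e-04 -7.21586e+01]
x+ 1010 72.26 [-0.     72.2592]
y+ 1646 57.38 [-1.30000e-03  5.73794e+01]
y- 518 -57.17 [-2.3000e-03 -5.7105e+01]
(array([ 0,  0,  0, 18, 30, 24,  0,  0,  0,  0,  0,  7, 24, 24, 23,  0,  0]), array([-38, -36, -34, -32, -30, -28, -26, -24, -22, -20, -18, -16, -14,
       -12, -10,  -8,  -6,  -4]))
panel 5720
[[ -3.1 -33.3 136. ]
 [  1.1  23.8 183.1]
 [  5.3  52.4 184.5]]
top 5150 [[ -3.1 -33.5 181.5]
 [  1.1  19.6 183.1]
 [  5.3  52.  184.5]] [0.00321095 1.04058679]
end 906 [[ -2.9  49.1 127.7]
 [  1.2  52.1 172.8]
 [  5.4  52.6 184.2]]
125 18 [ 0.60533458 52.31661141]
135 90 [ 1.16377763 52.23696958]
145 70 [ 1.17322802 52.11377418]
155 108 [ 1.35783578 52.21113749]
165 126 [ 1.26535595 52.11489923]
175 168 [ 1.2193885  52.10652203]
185 326 [ 1.28758044 50.83492251]
TCP in box [-22.06   4.44   0.  ]
```

```bash
python3 -m handwheel '[[0,0.07,-0.1,-0.5,0.003],[0,0.07,-0.1,-1.3,0.003],[0,0.07,-0.1,-1.3,0.003],[0,0.07,-0.1,-1.3,0.003]]'
cat > chk.py <<'E'
from h import *
s,p,d,c,W=look('w6.png'); W=W.reshape(-1,3);p=p.reshape(-1,3).astype(int)
a=np.radians(19.05); A=np.array([[np.cos(a),-np.sin(a),0],[np.sin(a),np.cos(a),0],[0,0,1]])
B=(W-[.5352,.0083,0])@A*1000; h=s['ee_pos'][2]*1000
print('TCP in box',((s['ee_pos']-[.5352,.0083,0])@A*1000).round(2))
for nm,mm,k in (('x-',(B[:,0]<0)&(abs(B[:,1])<45),0),('x+',(B[:,0]>0)&(abs(B[:,1])<45),0),('y+',(B[:,1]>0)&(abs(B[:,0])<60),1)):
    q=B[mm&(abs(B[:,2]-75)<2.5)&(np.abs(B[:,k])>(66 if k==0 else 52))&(np.abs(B[:,k])<(80 if k==0 else 66))]
    if len(q)>20: print(nm,len(q),q[:,k].mean().round(2))
t=B[(p[:,0]>p[:,2]+25)&(abs(B[:,2]-h-29.5)<4)&(abs(B[:,0]+20)<15)&(abs(B[:,1])<60)]
print('top',len(t),np.percentile(t,[1,50,99],axis=0).round(1),np.polyfit(t[:,1],t[:,0],1))
E
python3 chk.py
```

```text
time_s: 7.05
ee_pos: [0.5142, 0.0014, 0.1138]
eef_rot: [-3.139, -0.001, 1.9]
ft_force: [0.6, 0.1, -0.3]
finger_gap: 0.094
grip_force: 59.5
7.05 [0.5142 0.0014 0.1138] [-3.1388e+00 -1.1000e-03  1.9003e+00] 0.09361278257929512 [ 0.6  0.1 -0.3]
TCP in box [-22.07   0.35 113.77]
x- 1451 -72.09
x+ 1343 72.16
y+ 2451 57.2
top 5160 [[-25.2 -33.2 141.9]
 [-20.9  20.  143.7]
 [-16.7  52.3 145. ]] [ 1.26373966e-03 -2.09466974e+01]
```

```bash
python3 -m handwheel '[[0,0.025,0.03,0,0.002],[0,0.025,0.03,-0.3,0.002],[0,0.025,0.03,-0.7,0.002],[0,0.025,0.03,-1.0,0.002],[0,0.025,0.03,-1.0,0.002]]'
python3 chk.py
```

```text
time_s: 7.52
ee_pos: [0.515, 0.0015, 0.083]
eef_rot: [-3.139, -0.001, 1.901]
ft_force: [-1.1, -0.8, -0.4]
finger_gap: 0.096
grip_force: 59.6
7.5167 [0.515  0.0015 0.083 ] [-3.1394e+00 -7.0000e-04  1.9010e+00] 0.0963476255717049 [-1.1 -0.8 -0.4]
TCP in box [-21.31   0.18  82.98]
x- 1589 -72.14
x+ 1685 72.09
y+ 3421 57.24
top 5180 [[-24.5 -33.6 111.3]
 [-20.2  19.9 112.9]
 [-16.   52.2 114.3]] [ 1.11321334e-03 -2.02224468e+01]
```

```bash
python3 -m handwheel '[[0,0,0.025,-0.4,0.001],[0,0,0.025,-0.8,0.001],[0,0,0.025,-1.2,0.001],[0,0,0.025,-1.5,0.001],[0,0,0.025,-1.5,0.001]]'
python3 -m handwheel '[[0,0,0,-0.1,0],[0,0,0,-0.15,0],[0,0,0,-0.2,0],[0,0,0,-0.2,0]]'
```

```text
time_s: 7.98
ee_pos: [0.5152, 0.0022, 0.0383]
eef_rot: [-3.14, -0.001, 1.902]
ft_force: [-0.0, 0.1, -0.0]
finger_gap: 0.095
grip_force: 59.6
time_s: 8.32
ee_pos: [0.5161, 0.0021, 0.0336]
eef_rot: [3.141, 0.0, 1.902]
ft_force: [-0.4, -0.2, -1.4]
finger_gap: 0.095
grip_force: 59.6
```

Next I press down gently until it touches the floor, then release with a partial opening.

```bash
python3 -m handwheel '[[0,0,0,-0.05,0],[0,0,0,-0.08,0],[0,0,0,-0.08,0]]'
python3 chk.py
```

```text
time_s: 8.57
ee_pos: [0.5163, 0.0022, 0.0326]
eef_rot: [3.14, 0.0, 1.902]
ft_force: [-3.5, -0.4, 15.6]
finger_gap: 0.098
grip_force: 62.1
8.5667 [0.5163 0.0022 0.0326] [3.1401e+00 4.0000e-04 1.9017e+00] 0.097760685045621 [-3.5 -0.4 15.6]
TCP in box [-19.84   0.36  32.59]
x- 2007 -71.98
x+ 2114 71.89
y+ 7098 57.29
top 5035 [[-23.1 -33.2  61.2]
 [-18.9  19.1  62.6]
 [-14.6  51.1  63.9]] [ 5.75494792e-04 -1.88546539e+01]
```

```bash
python3 -m handwheel '[[0.4,0,0,0,0],[0.4,0,0,0,0],[0.4,0,0,0,0],[0.4,0,0,0,0],[0.4,0,0,0,0]]'
python3 -m handwheel '[[0.4,0,0,0.8,0],[0.4,0,0,2,0],[0.4,0,0,3.2,0],[0.4,0,0,4.4,0],[0.4,0,0,5,0]]'
python3 - <<'E'
from h import *
s,p,d,c,W=look('w7.png'); 
a=np.radians(19.05); A=np.array([[np.cos(a),-np.sin(a),0],[np.sin(a),np.cos(a),0],[0,0,1]])
B=(W.reshape(-1,3)-[.5352,.0083,0])@A*1000;p=p.reshape(-1,3).astype(int)
t=B[(abs(B[:,0]+20)<5.5)&(abs(B[:,1])<60)&(abs(B[:,2]-63)<8)&(p[:,0]>p[:,2]+25)]
print(len(t),np.percentile(t,[1,50,99],axis=0).round(1),np.polyfit(t[:,1],t[:,0],1))
E
```

```text
time_s: 9.03
ee_pos: [0.5159, 0.0022, 0.0309]
eef_rot: [-3.141, -0.0, 1.902]
ft_force: [-0.3, -0.2, -0.7]
finger_gap: 0.396
grip_force: 0.0
time_s: 9.45
ee_pos: [0.5172, 0.0021, 0.185]
eef_rot: [3.137, 0.001, 1.902]
ft_force: [0.4, -0.8, 0.3]
finger_gap: 0.4
grip_force: 0.0
9.45 [0.5172 0.0021 0.185 ] [3.1371e+00 1.4000e-03 1.9016e+00] 0.3997336229993655 [ 0.4 -0.8  0.3]
1626 [[-23.2 -52.3  60.7]
 [-18.6   2.9  62.5]
 [-14.7  52.2  64. ]] [ 2.25586115e-03 -1.88225084e+01]
```

The divider is home: its top is at 62.5 mm and it sits about 1 mm off the slot line. Now the lids.

```bash
python3 -m handwheel '[[0.5,-0.6,-6.5,0.6,-0.12],[0.5,-0.6,-6.5,0.6,-0.12],[0.5,-0.6,-6.5,0.6,-0.12],[0.5,-0.6,-6.5,0.6,-0.12],[0.5,-0.6,-6.5,0.6,-0.12]]'
python3 -m handwheel '[[0.5,-0.6,-6.3,0,-0.12],[0.5,-0.6,-6.3,0,-0.12],[0.5,-0.6,-6.3,0,-0.12],[0.5,-0.6,-6.3,0,-0.12],[0.5,-0.6,-6.3,0,-0.12]]'
python3 -m handwheel '[[0.5,0,0,0,0],[0.5,0,0,0,0]]'
cat > lid.py <<'E'
from h import *
s,p,d,c,W=look('w8.png')
rect(W,.068,.085,.477,-.329,.035);Q=rect(W,.044,.054,.477,-.329,.045);P=rect(W,.016,.026,.477,-.329,.12)
E
python3 lid.py
```

```text
time_s: 9.92
ee_pos: [0.4968, -0.1969, 0.199]
eef_rot: [-3.141, 0.001, 1.779]
ft_force: [1.1, -0.8, 0.5]
finger_gap: 0.502
grip_force: 0.0
time_s: 10.33
ee_pos: [0.4776, -0.3873, 0.1984]
eef_rot: [-3.14, 0.002, 1.657]
ft_force: [0.1, -0.5, 0.1]
finger_gap: 0.503
grip_force: 0.0
time_s: 10.5
ee_pos: [0.4788, -0.3833, 0.198]
eef_rot: [-3.14, -0.001, 1.658]
ft_force: [-0.0, 1.3, -0.7]
finger_gap: 0.5
grip_force: 0.0
10.5 [ 0.4788 -0.3833  0.198 ] [-3.1403e+00 -5.0000e-04  1.6584e+00] 0.4998278493498723 [-0.   1.3 -0.7]
z 0.068-0.085 n1118 c 479.7 -328.6 size 23.1 24.1 ang 5.37 z50 0.0746 mean 479.7 -328.5
z 0.044-0.054 n1591 c 480.1 -328.5 size 50.3 50.6 ang 4.81 z50 0.0486 mean 480.3 -329.8
z 0.016-0.026 n24652 c 479.8 -328.4 size 165.1 134.6 ang 5.51 z50 0.0207 mean 479.4 -326.4
```

View pics/w8.png

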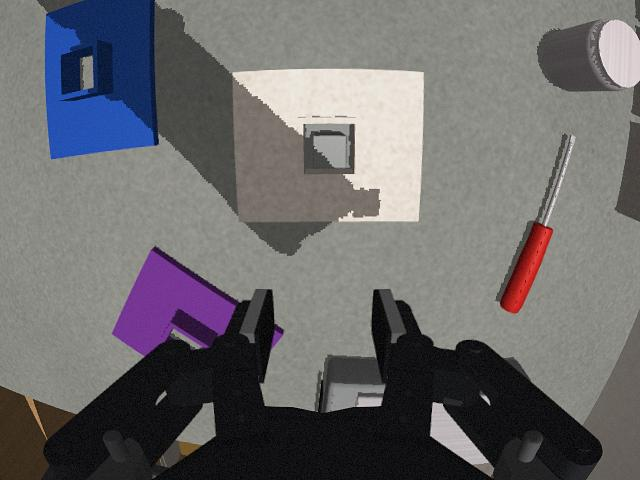

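The wrist view shows the grey post inside the white collar at (330,150), with the long side along x and yaw 5.4°. The blue and purple lookalikes are off to the left. I'll approach the post.

```bash
python3 -m handwheel '[[0.5,0.03,1.0,0,0.007],[0.5,0.03,1.8,-1,0.007],[0.5,0.03,1.8,-2,0.007],[0.5,0.03,1.8,-3,0.007],[0.5,0.03,1.8,-3.2,0.007]]'
python3 -m handwheel '[[0.5,0,0,0,0],[0.5,0,0,0,0]]'
python3 lid.py
```

```text
time_s: 10.97
ee_pos: [0.4795, -0.3235, 0.099]
eef_rot: [-3.137, -0.005, 1.673]
ft_force: [-0.7, 0.4, -0.3]
finger_gap: 0.498
grip_force: 0.0
time_s: 11.13
ee_pos: [0.4814, -0.3274, 0.1038]
eef_rot: [3.141, 0.0, 1.67]
ft_force: [0.4, 0.1, 0.7]
finger_gap: 0.498
grip_force: 0.0
11.1333 [ 0.4814 -0.3274  0.1038] [3.1413 0.     1.6697] 0.4982032458923109 [0.4 0.1 0.7]
z 0.068-0.085 n2127 c 479.8 -328.0 size 24.1 24.0 ang 6.05 z50 0.0745 mean 479.8 -326.8
z 0.044-0.054 n2778 c 479.8 -328.3 size 50.1 51.0 ang 5.65 z50 0.0485 mean 479.4 -321.9
z 0.016-0.026 n36598 c 479.9 -328.7 size 165.1 135.2 ang 5.33 z50 0.0206 mean 478.7 -315.5
```

```bash
python3 -m handwheel '[[0.5,-0.05,-0.03,-0.5,0],[0.5,-0.05,-0.03,-1.0,0],[0.5,-0.05,-0.03,-1.4,0],[0.5,-0.05,-0.03,-1.65,0],[0.5,-0.05,-0.03,-1.65,0]]'
python3 -m handwheel '[[0.5,0,0,0,0],[0.5,0,0,0,0]]'
```

```text
time_s: 11.6
ee_pos: [0.4794, -0.3288, 0.0535]
eef_rot: [3.142, -0.0, 1.669]
ft_force: [-0.2, -0.2, 0.9]
finger_gap: 0.5
grip_force: 0.0
time_s: 11.77
ee_pos: [0.48, -0.3293, 0.0547]
eef_rot: [3.14, 0.001, 1.669]
ft_force: [-0.4, -0.4, 0.1]
finger_gap: 0.504
grip_force: 0.0
```

```bash
python3 -m handwheel '[[0.5,0,0,-0.14,0],[0.5,0,0,-0.14,0],[0,0,0,-0.14,0],[0,0,0,-0.14,0],[0,0,0,-0.14,0]]'
python3 -m handwheel '[[0,0,0,0,0],[0,0,0,0,0],[0,0,0,0,0],[0,0,0,0,0]]'
python3 -m handwheel '[[0,0,0,0.2,0],[0,0,0,0.4,0],[0,0,0,0.6,0],[0,0,0,0.6,0]]'
python3 - <<'E'
from h import *
s,p,d,c=snap('side');W=cloud(d,c);rect(W[285:360,265:370],.035,.055,.48,-.329,.11)
E
```

```text
time_s: 12.18
ee_pos: [0.4794, -0.3289, 0.0497]
eef_rot: [3.141, 0.0, 1.669]
ft_force: [-0.4, 0.1, 3.8]
finger_gap: 0.271
grip_force: 60.1
time_s: 12.52
ee_pos: [0.4794, -0.3289, 0.0497]
eef_rot: [3.141, 0.0, 1.669]
ft_force: [-0.7, 0.7, 6.1]
finger_gap: 0.272
grip_force: 60.2
time_s: 12.85
ee_pos: [0.4799, -0.329, 0.0685]
eef_rot: [3.14, 0.001, 1.669]
ft_force: [0.4, -0.7, -2.9]
finger_gap: 0.27
grip_force: 59.3
z 0.035-0.055 n2521 c 478.5 -329.6 size 164.8 140.3 ang 5.43 z50 0.0412 mean 477.7 -341.9
```

```bash
python3 -m handwheel '[[0,0,0,0.5,0],[0,0,0,1.3,0],[0,0,0,2.2,0],[0,0,0,3.2,0],[0,0,0,3.8,0]]'
python3 -m handwheel '[[0,0.1,0.4,0.1,0.03],[0,0.3,1.2,0.2,0.07],[0,0.5,2.2,0.2,0.12],[0,0.6,3.2,0.2,0.17],[0,0.8,4.2,0.2,0.22]]'
python3 -m handwheel '[[0,0.2,1.0,0,0.01],[0,0.4,2.0,0,0.01],[0,0.6,3.0,0,0.01],[0,0.8,4.0,0,0.01],[0,0.9,4.8,0,0.01]]'
python3 -m handwheel '[[0,0.05,0.8,0,0],[0,0.05,1.5,0,0],[0,0.05,1.9,0,0],[0,0.05,1.9,0,0],[0,0.05,1.9,0,0]]'
python3 -m handwheel '[[0,0,0,0,0],[0,0,0,0,0]]'
python3 - <<'E'
from h import *
s,p,d,c,W=look('w9.png'); h=s['ee_pos'][2]-.0497
rect(W,h+.017,h+.026,*s['ee_pos'][:2],.12)
B=W.reshape(-1,3); rect(W,.07,.08,.5352,.0083,.12)
s,p,d,c=snap('side','s2.png');W=cloud(d,c);W[d==0]=9;rect(W,h+.017,h+.026,*s['ee_pos'][:2],.12)
s,p,d,c=snap('scene');W=cloud(d,c);W[d==0]=9;rect(W,h+.017,h+.026,*s['ee_pos'][:2],.12)
E
```

```text
time_s: 13.32
ee_pos: [0.4798, -0.3292, 0.1839]
eef_rot: [3.14, 0.002, 1.669]
ft_force: [0.8, -0.8, -4.3]
finger_gap: 0.269
grip_force: 59.6
time_s: 13.73
ee_pos: [0.5023, -0.2, 0.1858]
eef_rot: [-3.14, -0.002, 1.893]
ft_force: [0.7, 0.6, -4.1]
finger_gap: 0.267
grip_force: 59.6
time_s: 14.15
ee_pos: [0.5298, -0.0545, 0.1858]
eef_rot: [-3.14, -0.002, 1.903]
ft_force: [0.9, 0.3, -4.4]
finger_gap: 0.265
grip_force: 59.6
time_s: 14.57
ee_pos: [0.5312, -0.0013, 0.1865]
eef_rot: [-3.14, -0.0, 1.901]
ft_force: [-0.5, -0.0, -4.0]
finger_gap: 0.271
grip_force: 59.6
time_s: 14.73
ee_pos: [0.5316, -0.0034, 0.1871]
eef_rot: [-3.141, 0.001, 1.897]
ft_force: [0.3, -1.2, -4.3]
finger_gap: 0.268
grip_force: 59.6
14.7333 [ 0.5316 -0.0034  0.1871] [-3.1409e+00  7.0000e-04  1.8968e+00] 0.2678098812047509 [ 0.3 -1.2 -4.3]
z 0.154-0.163 n48941 c 532.7 -5.0 size 165.2 135.2 ang 18.34 z50 0.1580 mean 524.7 17.9
z 0.070-0.080 n1708 c 517.5 60.8 size 150.9 10.1 ang 18.50 z50 0.0746 mean 517.2 62.4
z 0.154-0.163 n1408 c 529.2 -5.7 size 167.0 143.3 ang 19.04 z50 0.1599 mean 527.3 -19.5
z 0.154-0.163 n2300 c 532.5 -3.0 size 169.2 134.5 ang 18.26 z50 0.1583 mean 548.7 5.9
```

View pics/w9.png

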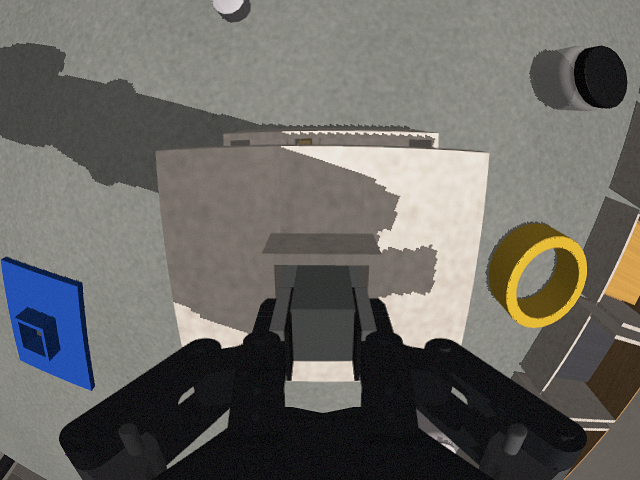

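The lids hang level with yaw 18.3°, and the far box rim shows at (330,140). I'll measure the post's position in the hand, then correct.

Run:
```python
from h import *
z=np.load('w9.npz');W=z['W'].reshape(-1,3);p=z['p'].reshape(-1,3).astype(int)
a=1.8968-np.pi/2; A=np.array([[np.cos(a),-np.sin(a),0],[np.sin(a),np.cos(a),0],[0,0,1]])
T=(W-[.5316,-.0034,.1371])@A*1000
for lo,hi in((50,62),(62,71),(72,78)):
    q=T[(T[:,2]>lo)&(T[:,2]<hi)&(abs(T[:,0])<8)&(abs(T[:,1])<30)]
    if len(q): print(lo,len(q),np.percentile(q,[2,50,90,98],axis=0).round(1).tolist())
q=T[(T[:,2]>46)&(T[:,2]<51)&(abs(T[:,0])<30)&(T[:,1]>10)&(T[:,1]<35)];print('collar',np.percentile(q,[1,50,99],axis=0).round(1).tolist())
for b in (0,20,40): 
    q=T[(abs(T[:,2]-21)<3)&(abs(T[:,0])>60)&(abs(T[:,0])<80)&(abs(T[:,1]-b)<8)];print(b,q[q[:,0]>0][:,2].mean(),q[q[:,0]<0][:,2].mean())
d=np.array([.5352,.0083,0])-[.5316,-.0034,0];print('TCP to box centre',d*1000,'tool axes',(d@A*1000).round(2))
```

```text
50 506 [[-7.7, 11.2, 50.2], [0.1, 11.8, 56.6], [6.4, 12.2, 60.8], [7.6, 12.5, 61.7]]
62 468 [[-7.7, 11.1, 62.2], [0.1, 11.9, 66.9], [6.4, 12.2, 70.0], [7.6, 12.5, 70.8]]
72 2381 [[-7.7, -11.3, 72.8], [0.1, 1.8, 74.8], [6.4, 11.1, 75.5], [7.7, 12.1, 75.9]]
collar [[-24.2, 10.5, 46.1], [0.5, 20.2, 48.7], [25.2, 23.9, 50.7]]
0 20.798370813622316 20.911729126100674
20 20.802630978013934 20.90634597254665
40 20.816891512176248 20.86858584473755
TCP to box centre [ 3.6 11.7  0. ] tool axes [7.16 9.93 0.  ]
```

```bash
python3 -m handwheel '[[0,0.12,0.39,0,0.01],[0,0.12,0.39,-0.4,0.01],[0,0.12,0.39,-0.9,0.01],[0,0.12,0.39,-1.4,0.01],[0,0.12,0.39,-1.6,0.01]]'
python3 -m handwheel '[[0,0,0,0,0],[0,0,0,0,0],[0,0,0,0,0]]'
```

```text
time_s: 15.3
ee_pos: [0.5347, 0.0105, 0.1376]
eef_rot: [-3.14, -0.001, 1.909]
ft_force: [-0.8, 0.1, -4.6]
finger_gap: 0.269
grip_force: 59.4
time_s: 15.55
ee_pos: [0.5361, 0.0101, 0.1401]
eef_rot: [3.14, 0.0, 1.909]
ft_force: [0.2, -0.4, -3.3]
finger_gap: 0.268
grip_force: 59.5
```

```bash
python3 -m handwheel '[[0,-0.03,-0.06,-0.1,0],[0,-0.03,-0.06,-0.25,0],[0,-0.03,-0.06,-0.4,0],[0,-0.03,-0.06,-0.4,0],[0,-0.03,-0.06,-0.4,0]]'
python3 -m handwheel '[[0,0,0,-0.1,0],[0,0,0,-0.2,0],[0,0,0,-0.27,0],[0,0,0,-0.27,0]]'
```

```text
time_s: 15.97
ee_pos: [0.5343, 0.0082, 0.127]
eef_rot: [-3.141, -0.0, 1.909]
ft_force: [-0.3, 0.0, -4.4]
finger_gap: 0.267
grip_force: 59.5
time_s: 16.3
ee_pos: [0.5342, 0.0082, 0.1186]
eef_rot: [-3.141, -0.0, 1.909]
ft_force: [0.1, 0.3, -3.9]
finger_gap: 0.271
grip_force: 59.7
```

Plug entered the mouth freely; lower the last 2 mm until contact.

```bash
python3 -m handwheel '[[0,0.02,0,-0.05,0],[0,0.02,0,-0.1,0],[0,0.02,0,-0.1,0]]'
python3 -m handwheel '[[0,0,0,-0.04,0],[0,0,0,-0.04,0],[0,0,0,-0.04,0]]'
```

```text
time_s: 16.55
ee_pos: [0.5354, 0.0082, 0.1167]
eef_rot: [3.141, 0.0, 1.909]
ft_force: [-0.2, 0.1, 1.5]
finger_gap: 0.272
grip_force: 60.2
time_s: 16.8
ee_pos: [0.5354, 0.0082, 0.1166]
eef_rot: [3.14, 0.0, 1.909]
ft_force: [-4.6, -0.9, 12.9]
finger_gap: 0.269
grip_force: 61.9
```

```bash
python3 -m handwheel '[[0.55,0,0,0,0],[0.55,0,0,0,0],[0.55,0,0,0,0],[0.55,0,0,0,0],[0.55,0,0,0,0]]'
python3 -m handwheel '[[0.55,0,0,0.5,0],[0.55,0,0,1.2,0],[1,0,0,2,0],[1,0,0,2,0],[1,0,0,2,0]]'
python3 -m handwheel '[[1,0,0,0,0],[1,0,0,0,0],[1,0,0,0,0]]'
python3 - <<'E'
from h import *
s,p,d,c,W=look('w10.png')
rect(W,.135,.15,.5352,.0083,.03);rect(W,.11,.122,.5352,.0083,.045);rect(W,.084,.093,.5352,.0083,.12)
s,p,d,c=snap('side');W=cloud(d,c);W[d==0]=9;rect(W,.084,.093,.5352,.0083,.12)
E
```

```text
time_s: 17.22
ee_pos: [0.5352, 0.0082, 0.1149]
eef_rot: [-3.142, -0.0, 1.909]
ft_force: [0.8, -0.1, 0.5]
finger_gap: 0.553
grip_force: 0.0
time_s: 17.63
ee_pos: [0.5359, 0.0082, 0.176]
eef_rot: [3.139, 0.001, 1.909]
ft_force: [0.3, 0.7, -0.9]
finger_gap: 0.942
grip_force: 0.0
time_s: 17.88
ee_pos: [0.5345, 0.0082, 0.174]
eef_rot: [-3.14, -0.001, 1.909]
ft_force: [0.4, -0.2, -0.6]
finger_gap: 0.999
grip_force: 0.0
17.8833 [0.5345 0.0082 0.174 ] [-3.1397e+00 -5.0000e-04  1.9088e+00] 0.999334321303909 [ 0.4 -0.2 -0.6]
z 0.135-0.150 n2140 c 536.7 8.6 size 23.8 25.6 ang 18.95 z50 0.1415 mean 536.1 9.9
z 0.110-0.122 n2765 c 536.6 8.3 size 50.7 50.9 ang 19.42 z50 0.1155 mean 534.6 14.6
z 0.084-0.093 n38110 c 536.9 7.9 size 164.9 135.3 ang 19.16 z50 0.0876 mean 533.6 16.2
z 0.084-0.093 n1351 c 533.2 7.8 size 167.0 143.7 ang 18.53 z50 0.0893 mean 531.9 -4.9
```

View pics/w10.png

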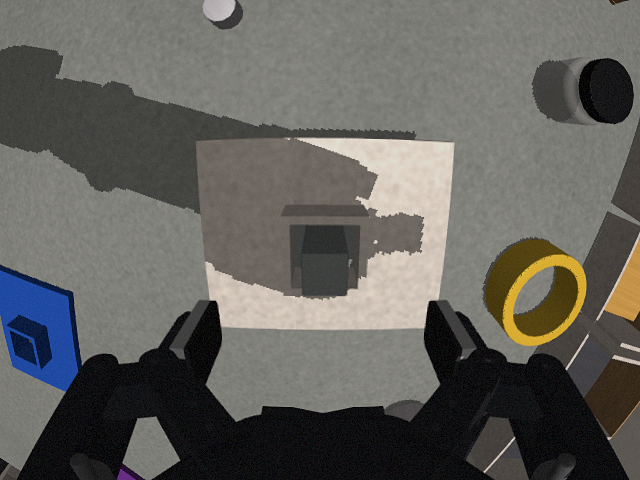

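Both lids are seated: post top at 141.5 mm, plate at 87.6 mm, collar top at 115.5 mm. In the picture the collar and post stand centred at about (325,255). Next I'll descend over the collar with the gripper open.

```bash
python3 -m handwheel '[[1,0.03,0,-0.6,0],[1,0.03,0,-1.2,0],[1,0.03,0,-1.8,0],[1,0.03,0,-2.3,0],[1,0.03,0,-2.3,0]]'
python3 -m handwheel '[[1,0,0,0,0],[1,0,0,0,0],[1,0,0,0,0]]'
```

```text
time_s: 18.4
ee_pos: [0.5341, 0.0082, 0.103]
eef_rot: [-3.136, -0.002, 1.909]
ft_force: [-0.0, 0.7, -0.1]
finger_gap: 0.999
grip_force: 0.0
time_s: 18.65
ee_pos: [0.5367, 0.0082, 0.107]
eef_rot: [3.14, 0.0, 1.909]
ft_force: [0.0, -1.0, -0.8]
finger_gap: 0.996
grip_force: 0.0
```

```bash
python3 -m handwheel '[[1,-0.02,0,-0.3,0],[1,-0.02,0,-0.5,0],[1,-0.02,0,-0.58,0],[1,-0.02,0,-0.58,0],[1,-0.02,0,-0.58,0]]'
python3 -m handwheel '[[1,0,0,0,0],[1,0,0,0,0]]'
```

```text
time_s: 19.07
ee_pos: [0.5352, 0.0082, 0.0884]
eef_rot: [-3.141, -0.0, 1.909]
ft_force: [-0.4, 0.1, -0.6]
finger_gap: 1.005
grip_force: 0.0
time_s: 19.23
ee_pos: [0.5356, 0.0081, 0.0888]
eef_rot: [3.141, 0.0, 1.909]
ft_force: [-0.7, 0.0, 0.5]
finger_gap: 1.0
grip_force: 0.0
```

```bash
python3 -m handwheel '[[0,0,0,0,0],[0,0,0,0,0],[0,0,0,0,0],[0,0,0,0,0],[0,0,0,0,0]]'
python3 -m handwheel '[[0,0,0,0,0],[0,0,0,0,0],[0,0,0,0,0],[0,0,0,0,0],[0,0,0,0,0]]'
```

```text
time_s: 19.65
ee_pos: [0.5357, 0.0082, 0.089]
eef_rot: [3.141, 0.0, 1.909]
ft_force: [-0.5, -0.8, 5.0]
finger_gap: 0.572
grip_force: 62.8
time_s: 20.07
ee_pos: [0.5356, 0.0082, 0.089]
eef_rot: [3.141, 0.0, 1.909]
ft_force: [-0.9, 0.4, 4.4]
finger_gap: 0.577
grip_force: 62.8
```

```bash
python3 -m handwheel '[[0,0,0,0.1,0],[0,0,0,0.25,0],[0,0,0,0.45,0],[0,0,0,0.7,0],[0,0,0,0.95,0]]'
python3 -m handwheel '[[0,0,0,0.3,0],[0,0,0,0.6,0],[0,0,0,0.9,0],[0,0,0,1.2,0],[0,0,0,1.5,0]]'
python3 -m handwheel '[[0,0,0,0.3,0],[0,0,0,0.6,0],[0,0,0,0.8,0],[0,0,0,0.95,0],[0,0,0,0.95,0]]'
python3 -m handwheel '[[0,0,0,0,0],[0,0,0,0,0],[0,0,0,0,0],[0,0,0,0,0],[0,0,0,0,0]]'
python3 - <<'E'
from h import *
s,p,d,c,W=look('w11.png');h=s['ee_pos'][2]-.089
Q=rect(W,h+.08,h+.096,.5356,.0082,.12)
A=np.c_[Q[:,:2],np.ones(len(Q))];print('tilt',np.linalg.lstsq(A,Q[:,2],rcond=None)[0])
for n in('side','scene'):
    s,p,d,c=snap(n,n+'9.png');W=cloud(d,c);W[d==0]=9
    rect(W,h+.08,h+.096,.5356,.0082,.13);rect(W,.075,.0905,.5356,.0082,.11);rect(W,.13,.148,.5356,.0082,.03)
cv2.imwrite('pics/end.png',cv2.resize(p[130:320,270:450,::-1],(720,600)))
s=arm.get_state();print(s['dq'].round(3),s['ft_force'].round(1),s['grip_force'])
E
```

```text
time_s: 20.48
ee_pos: [0.5353, 0.0082, 0.1178]
eef_rot: [-3.141, -0.0, 1.909]
ft_force: [-1.2, 0.5, -1.5]
finger_gap: 0.575
grip_force: 62.1
time_s: 20.9
ee_pos: [0.5354, 0.0082, 0.1632]
eef_rot: [3.141, 0.0, 1.909]
ft_force: [0.8, 0.0, -1.4]
finger_gap: 0.569
grip_force: 62.2
time_s: 21.32
ee_pos: [0.5358, 0.0082, 0.1916]
eef_rot: [3.14, 0.0, 1.909]
ft_force: [-0.3, -0.3, -1.9]
finger_gap: 0.571
grip_force: 62.2
time_s: 21.73
ee_pos: [0.5352, 0.0082, 0.1903]
eef_rot: [-3.141, -0.0, 1.909]
ft_force: [-0.4, -0.1, -1.0]
finger_gap: 0.575
grip_force: 62.2
21.7333 [0.5352 0.0082 0.1903] [-3.1409e+00 -2.0000e-04  1.9088e+00] 0.5748102888330001 [-0.4 -0.1 -1. ]
z 0.181-0.197 n60098 c 536.1 7.9 size 165.6 135.3 ang 18.83 z50 0.1889 mean 526.9 34.8
tilt [ 7.71574762e-05 -3.66109534e-03  1.89037292e-01]
z 0.181-0.197 n1506 c 532.3 7.7 size 166.4 145.6 ang 18.77 z50 0.1908 mean 531.1 -12.4
z 0.075-0.090 n1380 c 533.4 3.8 size 154.0 127.7 ang 17.99 z50 0.0844 mean 532.1 -5.4
z 0.130-0.148 n11 c 535.6 -2.8 size 19.6 5.1 ang 2.01 z50 0.1331 mean 536.8 -3.6
z 0.181-0.197 n2490 c 537.1 9.5 size 169.0 134.7 ang 19.12 z50 0.1890 mean 555.9 19.9
z 0.075-0.090 n1977 c 538.3 10.5 size 152.3 120.9 ang 19.39 z50 0.0827 mean 558.2 20.1
z 0.130-0.148 n0 c 0.0 0.0 size 0.0 0.0 ang 0.00 z50 nan mean nan nan
[-0.001 -0.001 -0.     0.    -0.     0.001  0.   ] [ 0.3 -0.8 -2.4] 62.180278301239014
  return _methods._mean(a, axis=axis, dtype=dtype,
  ret = ret.dtype.type(ret / rcount)
h.py:26: RuntimeWarning: Mean of empty slice.
  print('z %.3f-%.3f n%d c %.1f %.1f size %.1f %.1f ang %.2f z50 %.4f mean %.1f %.1f'%(lo,hi,len(Q),a,b,w,h,an,np.median(Q[:,2]),*Q[:,:2].mean(0)*1000)); return Q
  ret = um.true_divide(
```

View pics/end.png

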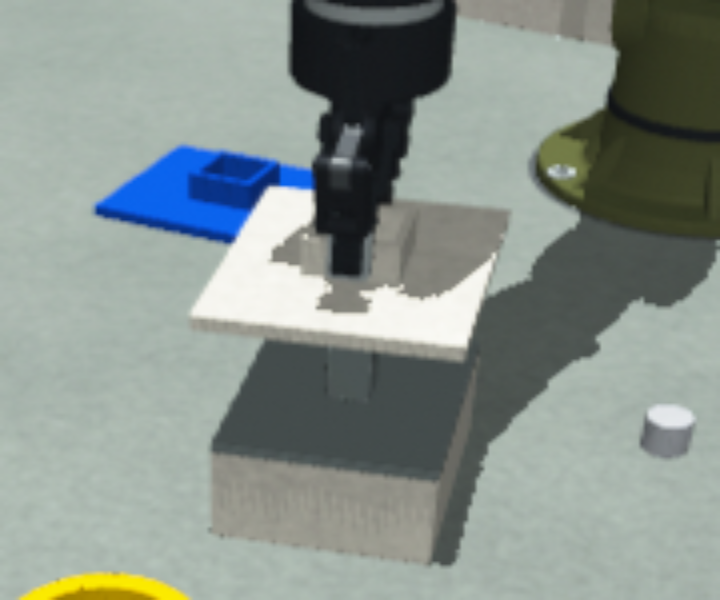

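The end picture shows the white outer lid held level about 101 mm above its nested place. The grey inner lid is flush on the box, with its post upright at (350,375). I'm handing in.

```bash
python3 -c "
from rig import arm
print(arm.finish_job())"
```

```text
the job is handed in; nothing more can be done
None
```

The job is handed in, though no verdict came back: the divider is down in its slot, the inner lid is seated on the box, and the outer lid is held level about 10 cm above it.

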